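# Load a square tube into the welding jig and clamp it

## Task

Swing the jig's clamp fully open, then lay the longer of the two square tubes down in the jig's open channel, short of the tunnel, and let go of it. Push the tube along the channel into the tunnel until it is felt to sit firmly against the hidden stop, then swing the clamp down onto it until its pad rests on the tube. Leave the short offcut, wrench, can and V-block where they are.

Things in the scene. Friction and masses are not known exactly. Their poses are not given: they have to be found in the camera images.
- jig: Grey welding jig, fixed. Origin on the table; x = direction in which the tube slides, y towards the clamp's side, z up. Base plate 270 x 135 x 12 mm (x -130 to 140, y -45 to 90); its top (z = 12) is the channel floor. The open channel runs along x from x = -130 to the tunnel at x = 50, centred on y = 0.
- channel (a point): Middle of the channel floor: jig x = -40, y = 0, z = 12 mm; axes as the jig's. The channel lies between two low steel rails 34 mm apart with outward flared lips; rail tops 10 mm above the floor, 56 mm wide overall.
- mouth (a point): Centre of the tunnel mouth: jig x = 50, y = 0, z = 27 mm (a lying tube's axis height); axes as the jig's. The closed tunnel runs from here to x = 140: inside 35 mm wide and 35 high, outside 51 wide, roof top at z = 53, far end blind.
- stop_face (a point): Centre of the front face of the rigid stop hidden in the tunnel; axes as the jig's. Set differently each time, 42 to 64 mm past the mouth, and not to be seen: find it by feel. A tube that is home has its centre 75 mm before it along x. Sliding takes 1 to 4 N, the stop resists abruptly.
- clamp_hinge (a point): Clamp's hinge axis, parallel to jig x, at jig x = 20, y = 70, z = 56 mm; axes as the jig's. Cheeks around it: 31 mm along x, tops at z = 68. The clamp is a steel L: a flat arm and a round handle at right angles, turning together. It is stiff (0.16 N m friction), stays where it is left; about 4 N at 60 mm from the hinge moves it.
- clamp (a joint): Clamp angle, rad. 0 = closed: arm level towards -y over the channel, handle straight up. Grows as the handle is pushed to +y and down; at its limit 1.6 the handle lies level towards +y and the arm stands up. Starts at 0 to 0.35. A tube under the pad stops it at 0.
- clamp_arm (a point): Point on the arm's centre line above its pad, 70 mm from the hinge; z is the arm's upward face at closed. Arm: flat bar 16 mm wide, 12 thick, reaching 84 from the hinge. The 18 mm rubber pad under it ends 14 mm below this point.
- clamp_handle (a point): Point on the handle's axis, 80 mm from the hinge. Handle: round, 13 mm thick (grip 16), reaching 105 mm from the hinge.
- tube: The tube to load: bare square steel tube 30 x 30 x 150 mm, 2.5 mm wall, open ends, about 0.3 kg, lying on the table. Origin at its centre; x along its length; either end may lead.
- offcut: Bystander: the shorter square tube, 30 x 30 x 90 mm. Origin at its centre, x along its length. It may lie in either of the two tube places.
- wrench: Bystander: flat spanner 180 mm long lying on the table along its x.
- spray_can: Bystander: plain metal can 60 mm across, 70 mm tall, origin under its centre.
- vblock: Bystander: small dark steel V-block 60 x 50 x 45 mm, origin under its centre.

How it is judged (in metres and radians):
On the way, in this order (a step that is already met when the one before it is completed fails the run):
1. the clamp is swung open (beyond 1.4 rad) (value of joint clamp above 1.4 rad), for 0.1 s.
2. the tube lies down in the channel, along it, short of the tunnel or entering it by less than 20 mm, let go (y of tube in the frame of jig between -0.005 and 0.005 m and z of tube in the frame of jig between 0.023 and 0.031 m and angle between the x axis of tube and the x axis of jig, either way round below 0.06 rad and x of tube in the frame of jig between -0.11 and -0.005 m and contact force between the fingers and tube below 0.1 N and linear speed of tube below 0.03 m/s), for 0.1 s.
3. the tube has been slid in against the hidden stop (gap under 2 mm), the clamp still up (y of tube in the frame of jig between -0.005 and 0.005 m and z of tube in the frame of jig between 0.023 and 0.031 m and angle between the x axis of tube and the x axis of jig, either way round below 0.06 rad and x of tube in the frame of stop_face above -0.077 m and value of joint clamp above 0.5 rad), for 0.1 s.
4. the clamp is down on the tube (y of tube in the frame of jig between -0.005 and 0.005 m and z of tube in the frame of jig between 0.023 and 0.031 m and angle between the x axis of tube and the x axis of jig, either way round below 0.06 rad and x of tube in the frame of stop_face above -0.077 m and value of joint clamp below 0.06 rad), for 0.1 s.
At the end, for the whole second after the job is handed in: The longer tube lies at rest in the channel along the jig (within 5 mm sideways, 4 mm in height, 0.06 rad) with less than 2 mm between its end and the hidden stop, the clamp is down (below 0.06 rad), and each bystander is within 30 mm of where it was (all of step 4 and linear speed of tube below 0.02 m/s and distance of each of offcut, wrench, spray_can, vblock from where it was at the start of the episode below 0.03 m); the robot touches nothing.
It fails at once if the short offcut is moved by more than 30 mm (distance of offcut from where it was at the start of the episode above 0.03 m).
It fails at once if the wrench is moved by more than 30 mm (distance of wrench from where it was at the start of the episode above 0.03 m).
It fails at once if the can is moved by more than 30 mm (distance of spray_can from where it was at the start of the episode above 0.03 m).
It fails at once if the V-block is moved by more than 30 mm (distance of vblock from where it was at the start of the episode above 0.03 m).
It also fails if it takes over 69 s, if anything falls off the work surface, if the arm or the gripper's body presses on something with over 40 N, if the wrist force passes 120 N, or if a joint passes its speed limit or range.

## Robot

A 6-joint arm with a two-finger parallel gripper is mounted at the origin on the work surface. World frame = base frame: x ahead of the robot, y to its left, z up, the work surface at z = 0. Lengths are in m, angles in degrees, forces in N, time in s.
With the tool pointing down it reaches from about 0.375 to 0.9 m from the base axis. Payload 3.1 kg.
Tool frame: the origin (TCP) lies midway between the tips of the shut fingers; the grasp point (between the pads) lies 19 mm behind it; z points along the fingers, y is the direction in which the jaws open and shut (so a half turn about z gives the same grasp; the last joint's range is limited). The gripper opens to 85 mm and grips with 20 to 120 N. Pads are 22 mm wide; open, the fingers measure 114 mm over their backs; the gripper's body (76 mm by 85 mm) begins 54 mm behind the grasp point. The pads swing forward as they close: fully open they stand 13 mm farther back than shut.
Start: joints at [-80.357, 30.224, 82.088, -0, 67.689, -10.227], TCP at [0.212, -0.588, 0.231] pointing down, gripper open.
Joint ranges: [-176.69, 176.69], [-43.24, 126.21], [12.49, 139.97], [-82, 262], [0, 151.66], [-163.58, 163.58]. Speed limits (degrees/s): [159.86, 159.86, 180, 180, 180, 180].

## Interface

Orientations are given as a 3x3 rotation matrix whose columns are the frame's x, y, z axes.
In Python, from rig import manip, capture gives the robot as it stands. The module is installed in compiled form; this text tells all that it offers.
- The arm moves only by the shell command python3 -m crank 'ROWS' [FORCE]. ROWS is JSON, one flat list of numbers, 7 for each row, row after row: the turn, a rotation vector about the tool's x, y, z in degrees, then the shift along the tool's x, y, z in cm, then the finger opening in cm, from 0 to 8.54. A call has 1 to 8 rows; each row shifts and turns the pose as measured when the row begins, along the tool's axes as they then stand; what a row does not reach is not made up. A row lasts 1/12 s, in which the tool goes at most 41.7 mm and 7.16 degrees, less where a joint would pass 70% of its speed; a pose out of reach is approached as far as the arm can. A call with a gripper value outside its range is refused whole. The fingers move at their own pace and stop on an object; FORCE is the grip in N (left out, the last holds). Time passes only in rows, so rows that do not move let the fingers close. It gives the time, the measured TCP pose, the force and the opening at its end, in the units of the state.
- manip.read_state(): the state, without advancing time (a new reading comes with each control period).
- capture(name): name is "scene" or "side" or "wrist"; returns a dict with "image" (420x560x3 uint8, blue, green, red), "fx", "fy", "cx", "cy" (pixels), "R" (3x3) and "t" (3): a world point X has camera coordinates R X + t. Camera axes: x right, y down, z forward; pixel columns grow to the right and rows downward; lengths in m; the calibration is good to about 2 mm. A picture is of the moment at which its call begins. There is no depth.
- manip.hand_in(): hands the job in, once; it reports no verdict.
The state is a dict: "clock": time; "qpos": joint angles; "qd": joint speeds; "joint_efforts": joint torques, N m; "eef_pos": TCP position; "eef_rot": TCP orientation; "force": force on the tool from outside, world axes, zero at the start; "moment": the same for the moment, N m; "width": finger opening in m.
Only numpy, scipy, OpenCV 4.12 (cv2) and the standard library are available. Lean on these libraries where they do the work, as an engineer would, in place of code of your own. Each camera call takes 0.05 s, during which the arm holds its last target. There are 200 camera calls.

## Working session

There is one attempt and no reset: what is moved stays moved. The work goes in short steps, Python scripts to look and compute and a shell command to move; the robot and the scene stay as the last step left them, time stands still between calls to the robot, and variables do not carry over. Pictures are saved under pics/ and viewed, about 8 in all and at most 12, crops included, and the job is handed in when it is done.

```bash
mkdir -p pics; python3 - <<'E'
from rig import manip, capture
import cv2,pickle
s=manip.read_state(); print(s)
for n in("scene","side"):
    c=capture(n); pickle.dump(c,open(n+"0.pkl","wb")); cv2.imwrite(f"pics/{n}0.png",c["image"]); print(n,c["fx"],c["cx"],c["cy"],c["R"],c["t"])
E
```

```text
{'clock': 0.0, 'qpos': array([-8.03603087e+01,  3.02787590e+01,  8.21573727e+01,  6.47626816e-04,
        6.76890945e+01, -1.02264329e+01]), 'qd': array([ 0.03999888,  0.07235319, -0.10083095, -0.07648521, -0.09373674,
        0.0399038 ]), 'joint_efforts': array([-4.54323763e-04, -4.42351592e+01, -1.78020823e+01, -4.67210939e-04,
        8.36014864e-03, -2.46550151e-06]), 'eef_pos': array([ 0.2123063 , -0.58706755,  0.23033036]), 'eef_rot': array([[ 9.40490743e-01,  3.39819122e-01, -3.55674759e-04],
       [ 3.39819074e-01, -9.40488355e-01,  2.15650038e-03],
       [ 3.98312096e-04, -2.14903371e-03, -9.99997611e-01]]), 'force': array([-0.28202053, -0.42879972, -0.40019765]), 'moment': array([0.00528654, 0.06237088, 0.01354605]), 'width': 0.08556977285653673}
scene 512.209926541255 278.63452816799895 210.10689417460597 [[ 0.14957708  0.98855238 -0.01977111]
 [ 0.56603885 -0.1020078  -0.81804305]
 [-0.81069521  0.11116927 -0.57481708]] [-0.08859432 -0.23344715  1.73696647]
side 379.80372338038705 278.8517792502454 213.0335562454129 [[-0.9814284  -0.19172575 -0.00628763]
 [-0.10056667  0.54215138 -0.83424111]
 [ 0.16335435 -0.81811559 -0.55136398]] [0.59673508 0.15155796 0.95059392]
```

View pics/scene0.png

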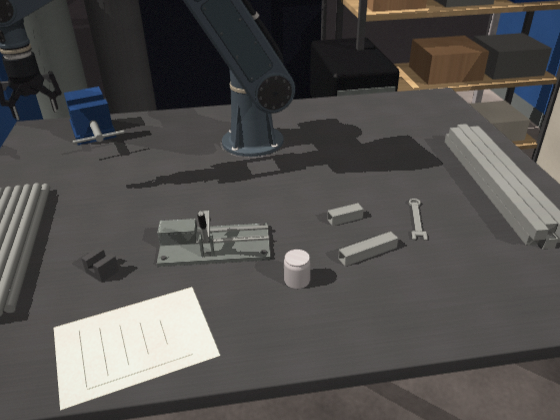

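View pics/side0.png

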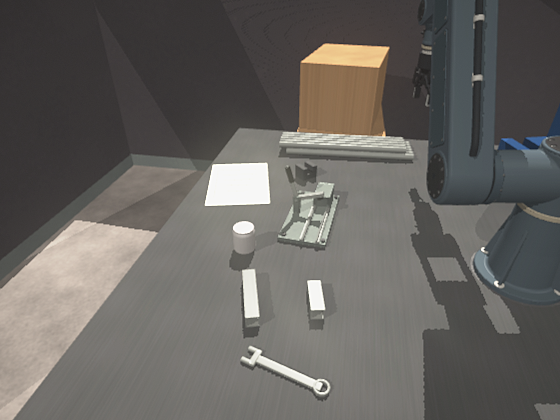

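The scene view shows the jig at about (157-270, 222-262) with its tunnel on the left (world -y). The long tube is at (369,248), the offcut at (345,214), the can at (297,268), the wrench at (417,218) and the V-block at (100,264). I'll zoom in to measure.

```bash
cat > h.py <<'E'
import numpy as np,cv2,pickle
from rig import manip,capture
def ray(c,u,v):
    d=c["R"].T@np.array([(u-c["cx"])/c["fx"],(v-c["cy"])/c["fy"],1]); return -c["R"].T@c["t"],d
def onz(c,u,v,z):
    o,d=ray(c,u,v); return o+d*(z-o[2])/d[2]
def proj(c,X):
    p=c["R"]@np.asarray(X)+c["t"]; return np.array([c["fx"]*p[0]/p[2]+c["cx"],c["fy"]*p[1]/p[2]+c["cy"]])
def tri(obs):
    A=[];b=[]
    for c,u,v in obs:
        o,d=ray(c,u,v); d/=np.linalg.norm(d); P=np.eye(3)-np.outer(d,d); A.append(P);b.append(P@o)
    return np.linalg.lstsq(np.vstack(A),np.hstack(b),rcond=None)[0]
E
python3 - <<'E'
from h import *
s=pickle.load(open("scene0.pkl","rb"));d=pickle.load(open("side0.pkl","rb"))
a=cv2.resize(s["image"][200:270,150:280],(780,420),interpolation=cv2.INTER_CUBIC)   # x6
b=cv2.resize(d["image"][175:255,265:355],None,fx=7,fy=7,interpolation=cv2.INTER_CUBIC)
cv2.imwrite("pics/a.png",a);cv2.imwrite("pics/b.png",b)
c=cv2.resize(s["image"][195:270,320:410],(720,600),interpolation=cv2.INTER_CUBIC);cv2.imwrite("pics/c.png",c)
for (n,c,r) in(("scene",s,(320,195,90,75)),("side",d,(235,260,95,75))):
    x,y,w,h=r; g=cv2.cvtColor(c["image"],cv2.COLOR_BGR2GRAY)[y:y+h,x:x+w]
    _,m=cv2.threshold(g,0,255,cv2.THRESH_OTSU)
    for k in cv2.findContours(m,0,2)[0]:
        if cv2.contourArea(k)>80:
            q=cv2.approxPolyDP(k,2,True)[:,0]+[x,y]; print(n,cv2.contourArea(k),q.tolist(),[np.round(onz(c,*p,0.03)[:2],3).tolist() for p in q])
E
```

```text
scene 444.5 [[396, 236], [390, 231], [339, 250], [346, 256], [394, 239]] [[0.619, 0.286], [0.597, 0.278], [0.647, 0.137], [0.671, 0.147], [0.629, 0.278]]
scene 203.5 [[362, 208], [355, 203], [328, 211], [333, 216]] [[0.489, 0.238], [0.463, 0.227], [0.486, 0.147], [0.511, 0.155]]
side 376.0 [[308, 280], [311, 309], [324, 309], [320, 281]] [[0.508, 0.151], [0.491, 0.239], [0.463, 0.234], [0.48, 0.15]]
side 601.5 [[242, 270], [245, 317], [259, 315], [254, 269]] [[0.671, 0.147], [0.625, 0.287], [0.597, 0.276], [0.643, 0.138]]
```

View pics/a.png

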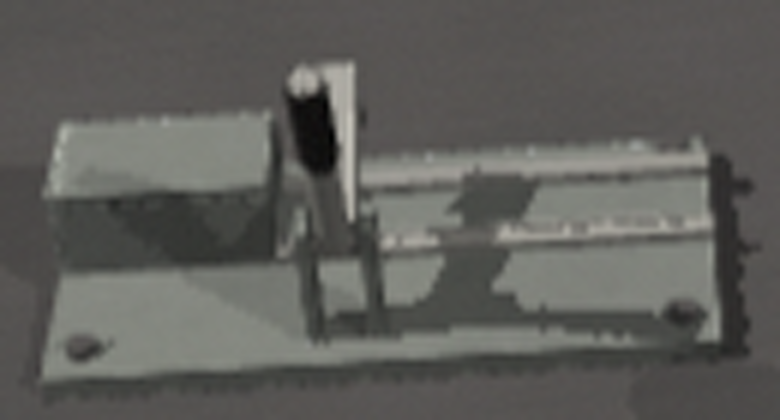

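View pics/b.png

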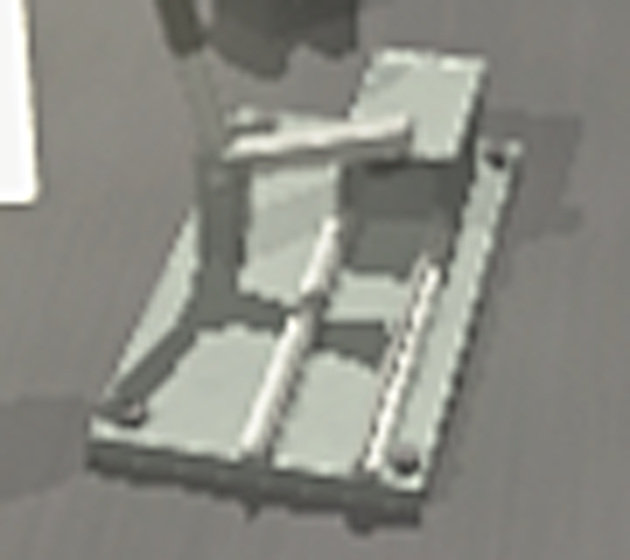

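View pics/c.png

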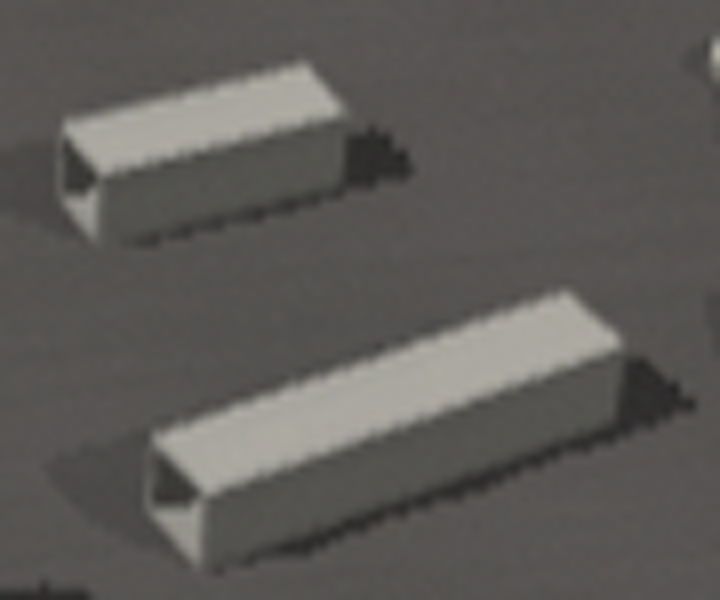

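The crops show jig base corners, rails, tunnel roof and the clamp clearly. The clamp is nearly closed, with its arm over the channel and its black handle up. Next I'll solve the jig pose from these corners in both views.

```bash
cat >> h.py <<'E'
def J(p,P):  # jig point (m) -> world
    c,s=np.cos(p[2]),np.sin(p[2]); P=np.asarray(P,float); return np.array([p[0]+c*P[0]-s*P[1],p[1]+s*P[0]+c*P[1],P[2]])
E
python3 - <<'E'
from h import *
from scipy.optimize import least_squares
s=pickle.load(open("scene0.pkl","rb"));d=pickle.load(open("side0.pkl","rb"))
A=lambda U,V:(149.5+(U+.5)/6,199.5+(V+.5)/6); B=lambda U,V:(264.5+(U+.5)/7,174.5+(V+.5)/7)
T=.0255
obs=[(s,A(45,376),(.14,.09,.012)),(s,A(720,343),(-.13,.09,.012)),(s,A(60,122),(.14,-T,.053)),(s,A(272,113),(.05,-T,.053)),(s,A(274,188),(.05,T,.053)),(s,A(46,196),(.14,T,.053)),
(d,B(92,430),(-.13,.09,.012)),(d,B(424,490),(-.13,-.045,.012)),(d,B(520,150),(.14,-.045,.012)),(d,B(486,57),(.14,-T,.053)),(d,B(380,50),(.14,T,.053)),(d,B(465,162),(.05,-T,.053))]
f=lambda p:np.concatenate([proj(c,J(p,P))-uv for c,uv,P in obs])
r=least_squares(f,[.55,-.1,-1.6],loss="soft_l1"); p=r.x; np.save("jig.npy",p)
print(p,np.degrees(p[2])); print(np.round(f(p).reshape(-1,2),1).tolist())
for th in(0,.2,.35):
    h=np.array([.02,.07,.056]); tip=h+.105*np.array([0,np.sin(th),np.cos(th)]); arm=h+.084*np.array([0,-np.cos(th),np.sin(th)])
    for n,c,k,o in(("a",s,6,(150,200)),("b",d,7,(265,175))):
        print(th,n,[np.round((proj(c,J(p,q))-o+.5)*k-.5).tolist() for q in(h,tip,arm)])
# tubes
def top(q1,q2):
    print("tube",np.mean([q1,q2],axis=0).mean(0))
E1=np.array([[.619,.286],[.597,.278],[.647,.137],[.671,.147]]);E2=np.array([[.625,.287],[.597,.276],[.643,.138],[.671,.147]])
for E in(E1,E2):
    v=(E[0]+E[1]-E[2]-E[3])/2; print("tube",E.mean(0),np.degrees(np.arctan2(v[1],v[0])),np.linalg.norm(v))
for n,P in(("channel",(-.04,0,.012)),("mouth",(.05,0,.027)),("hinge",(.02,.07,.056)),("handle80",(.02,.07,.136))): print(n,J(p,P))
E
```

```text
[ 0.51726214 -0.14681662 -1.6505317 ] -94.56850061589604
[[-0.7, 0.1], [0.4, -1.3], [-0.0, -0.1], [0.7, -0.7], [-1.0, -0.9], [-0.2, -0.1], [-0.5, 0.7], [-0.2, -0.1], [0.2, -0.6], [0.1, 1.0], [-0.3, 0.0], [-1.4, -0.1]]
0 a [[337.0, 240.0], [308.0, 20.0], [346.0, 115.0]]
0 b [[226.0, 160.0], [231.0, -58.0], [417.0, 186.0]]
0.2 a [[337.0, 240.0], [306.0, 56.0], [342.0, 85.0]]
0.2 b [[226.0, 160.0], [182.0, -59.0], [416.0, 152.0]]
0.35 a [[337.0, 240.0], [305.0, 89.0], [338.0, 66.0]]
0.35 b [[226.0, 160.0], [147.0, -54.0], [409.0, 127.0]]
tube [0.6335 0.212 ] 110.01595960288269 0.14900000000000002
tube [0.634 0.212] 108.31120003151557 0.14641379716406508
channel [ 0.52044817 -0.10694371  0.012     ]
mouth [ 0.51327959 -0.19665776  0.027     ]
hinge [ 0.58544672 -0.17232864  0.056     ]
handle80 [ 0.58544672 -0.17232864  0.136     ]
```

Clamp angle is about 0.3 rad. The channel is at (0.520,-0.107), heading -94.6°, and the tube is at (0.634,0.212), axis about 109°. First I'll align the tool with the jig (tool x = jig y), with the fingers shut.

```bash
cat >> h.py <<'E'
def st(p=None):
    s=manip.read_state(); p=np.load("jig.npy") if p is None else p
    R=np.asarray(s["eef_rot"]);c,q=np.cos(p[2]),np.sin(p[2]);Rj=np.array([[c,-q,0],[q,c,0],[0,0,1]])
    j=Rj.T@(s["eef_pos"]-[p[0],p[1],0]); Rt=Rj.T@R
    print("t %.2f jig xyz mm"%s["clock"],np.round(j*1000,1),"toolx hdg in jig %.1f"%np.degrees(np.arctan2(Rt[1,0],Rt[0,0])),"tilt",np.round(Rt[:2,2],3),"F(jig)",np.round(Rj.T@s["force"],1),"w %.1f"%(s["width"]*1000),"q",np.round(s["qpos"]).astype(int))
    return s,R,Rj,p
def to(x,y,z,hdg=None):  # jig target mm -> tool shift cm, turn about tool z
    s,R,Rj,p=st(); d=R.T@(J(p,(x/1e3,y/1e3,z/1e3))-s["eef_pos"])*100
    print("shift cm",np.round(d,2))
    if hdg is not None: 
        h=np.radians(hdg); X=np.array([np.cos(h),np.sin(h),0]);Z=np.array([0,0,-1.]); G=Rj@np.c_[X,np.cross(Z,X),Z]
        print("turn deg",np.round(cv2.Rodrigues(R.T@G)[0].ravel()*57.2958,2))
E
python3 -m crank '[0,0,6.1,0,0,0,0, 0,0,6.1,0,0,0,0, 0,0,6.1,0,0,0,0, 0,0,6.1,0,0,0,0, 0,0,0,0,0,0,0]' 60
python3 -c "from h import *;to(20,55,230,90)"
```

```text
clock: 0.52
eef_pos: [0.212, -0.585, 0.2274]
eef_rot: [[0.995, -0.099, -0.001], [-0.099, -0.995, 0.008], [-0.002, -0.008, -1.0]]
force: [0.4, -0.2, -0.1]
width: 0.0256
t 0.52 jig xyz mm [ 461.1 -269.4  227.4] toolx hdg in jig 88.9 tilt [-0.008 -0.002] F(jig) [ 0.2  0.4 -0.1] w 25.6 q [-80  30  82   0  68  15]
shift cm [ 3.160e+01 -4.472e+01  4.000e-02]
turn deg [-0.48  0.13 -1.09]
```

```bash
python3 -m crank '[0,0,0,2.2,-3.1,0,0, 0,0,0,2.2,-3.1,0,0, 0,0,0,2.2,-3.1,0,0, 0,0,0,2.2,-3.1,0,0, 0,0,0,2.2,-3.1,0,0, 0,0,0,2.2,-3.1,0,0, 0,0,0,2.2,-3.1,0,0, 0,0,0,2.2,-3.1,0,0]' >/dev/null
python3 -m crank '[0,0,0,2.2,-3.1,0,0, 0,0,0,2.2,-3.1,0,0, 0,0,0,2.2,-3.1,0,0, 0,0,0,2.2,-3.1,0,0, 0,0,0,2.2,-3.1,0,0, 0,0,0,0,0,0,0]' >/dev/null
python3 -c "from h import *;to(20,55,130,90)"
```

```text
t 1.68 jig xyz mm [ 44.8  27.8 224.7] toolx hdg in jig 90.8 tilt [-0.009 -0.004] F(jig) [0.9 0.4 0.3] w 0.1 q [-31  27  90   0  64  63]
shift cm [ 2.78 -2.36  9.48]
turn deg [-0.51  0.21  0.76]
```

```bash
python3 -m crank '[-0.5,0.2,0.8,2.6,-2.5,0,0, 0,0,0,0,0,2.4,0, 0,0,0,0,0,2.4,0, 0,0,0,0,0,2.4,0, 0,0,0,0,0,2.2,0, 0,0,0,0,0,0,0]' >/dev/null
python3 - <<'E'
from h import *
to(20,55,130,90)
c=capture("scene");d=capture("side")
a=cv2.resize(c["image"][170:270,150:280],(520,400),interpolation=cv2.INTER_CUBIC);b=cv2.resize(d["image"][150:250,275:345],(280,400),interpolation=cv2.INTER_CUBIC)
cv2.imwrite("pics/d.png",np.hstack([a,b]))
E
```

```text
t 2.18 jig xyz mm [ 15.9  57.5 128.8] toolx hdg in jig 91.4 tilt [0.003 0.006] F(jig) [ 0.7 -0.3 -0.3] w 0.2 q [-27  36  92   0  53  66]
shift cm [-0.26  0.4  -0.12]
turn deg [ 0.2  -0.31  1.43]
```

View pics/d.png

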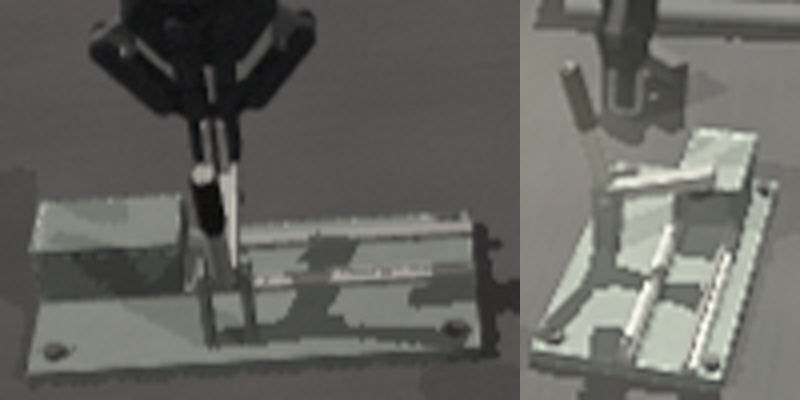

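The gripper hangs just behind the handle (tip of the handle at (203,172) in the crop), ready to push.

```bash
python3 -m crank '[0,0,1.4,0.9,0.4,0,0, 0,0,0,0.9,0,0,0, 0,0,0,0.7,0,0.25,0, 0,0,0,0.7,0,0.27,0, 0,0,0,0.7,0,0.3,0, 0,0,0,0.6,0,0.45,0]' >/dev/null
python3 -c "from h import *;st()"
python3 -m crank '[0,0,0,0.6,0,0.5,0, 0,0,0,0.6,0,0.5,0, 0,0,0,0.45,0,0.6,0]' >/dev/null
python3 -c "from h import *;to(20,126.5,89,90)"
```

```text
t 2.78 jig xyz mm [ 23.4 109.3 126.3] toolx hdg in jig 89.9 tilt [0.009 0.015] F(jig) [-0.1 -2.3  0.7] w -0.3 q [-26  39  84   0  56  69]
t 3.03 jig xyz mm [ 23.5 128.9 109.8] toolx hdg in jig 89.9 tilt [0.009 0.017] F(jig) [-0.5 -2.2  1.7] w -0.1 q [-25  41  82   0  56  70]
shift cm [-0.27 -0.37  2.07]
turn deg [ 0.52 -0.96 -0.1 ]
```

```bash
python3 -m crank '[0,0,0,0.35,0,0.8,0, 0,0,0,0.3,0,0.8,0, 0,0,0,0.2,0,0.9,0, 0,0,0,0.1,0,0.9,0, 0,0,0,0,0,0.9,0]' >/dev/null
python3 -c "from h import *;to(20,135,58,90)"
```

```text
t 3.45 jig xyz mm [ 24.2 146.7  64.5] toolx hdg in jig 89.9 tilt [0.011 0.03 ] F(jig) [-1.5  0.5  1.4] w -0.1 q [-25  46  81   0  52  70]
shift cm [-1.19 -0.43  0.61]
turn deg [ 0.63 -1.69 -0.11]
```

```bash
python3 -m crank '[0,-1.7,0,-0.2,0,0.4,0, 0,0,0,0,0,0.3,0, 0,0,0,0,0,0.2,0, 0,0,0,0,0,0.2,0]' >/dev/null
python3 -c "from h import *;st()"
python3 -m crank '[0,0,0,0,0,0.2,0, 0,0,0,0,0,0.1,0]' >/dev/null
python3 - <<'E'
from h import *
st()
c=capture("scene");d=capture("side")
a=cv2.resize(c["image"][170:270,150:280],(520,400),interpolation=cv2.INTER_CUBIC);b=cv2.resize(d["image"][150:250,275:345],(280,400),interpolation=cv2.INTER_CUBIC)
cv2.imwrite("pics/e.png",np.hstack([a,b]))
E
```

```text
t 3.78 jig xyz mm [ 24.2 145.8  61.7] toolx hdg in jig 89.9 tilt [ 0.011 -0.   ] F(jig) [-1.1 -2.9 11.2] w 0.0 q [-24  46  80  -1  54  71]
t 3.95 jig xyz mm [ 24.2 145.8  61.9] toolx hdg in jig 89.9 tilt [0.012 0.001] F(jig) [-0.2 -1.3  5. ] w -0.3 q [-24  46  80  -1  54  71]
```

View pics/e.png

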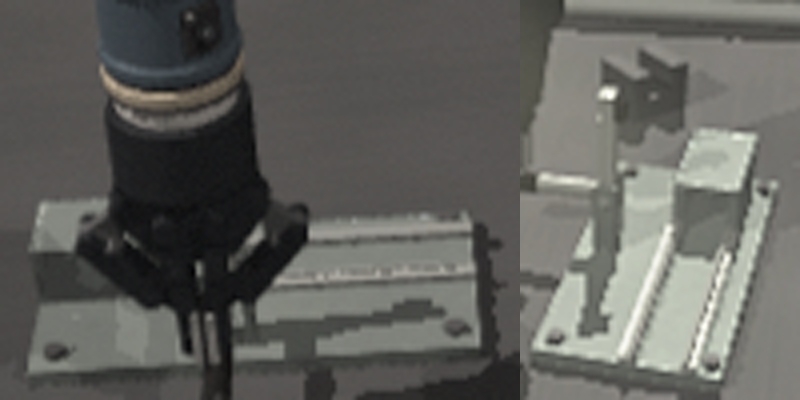

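The clamp arm stands upright and the handle is level in the side crop, (605,95) to (600,290), with an 11 N stop felt. So it is fully open. Next I'll lift and go to the tube.

```bash
python3 -m crank '[0,0,-5,0,0,-3,8.5, 0,0,-6.5,0,0,-4,8.5, 0,0,-6.5,0,0,-4,8.5, 0,0,-6.5,0,0,-4,8.5, 0,0,-6.5,0,0,-3,8.5, 0,0,-6.5,0,0,0,8.5, 0,0,-6.5,0,0,0,8.5, 0,0,-6.5,0,0,0,8.5]' >/dev/null
python3 - <<'E'
from h import *
p=np.load("jig.npy");c,q=np.cos(p[2]),np.sin(p[2]);v=np.array([.6338-p[0],.212-p[1]])
t=np.array([c*v[0]+q*v[1],-q*v[0]+c*v[1]])*1e3;print("tube jig",t,"hdg",109.2-np.degrees(p[2]))
to(t[0],t[1],200,203.8)
E
```

```text
tube jig [-366.95894142   87.58752923] hdg 203.76850061589604
t 4.72 jig xyz mm [ 24.  143.  241.6] toolx hdg in jig 142.7 tilt [ 0.012 -0.01 ] F(jig) [ 0.2 -0.5  0.3] w 84.9 q [-24  34  72  -1  74  18]
shift cm [ 27.8  -28.1    3.76]
turn deg [ -0.54   0.78 -61.11]
```

```bash
python3 -m crank '[0,0,-6.8,0,0,0,8.5, 0,0,-6.8,0,0,0,8.5, 0,0,-6.8,0,0,0,8.5, 0,0,-6.8,0,0,0,8.5, 0,0,-6.8,0,0,0,8.5, 0,0,-6.8,0,0,0,8.5, 0,0,-6.8,0,0,0,8.5, 0,0,-6.8,0,0,0,8.5]' >/dev/null
python3 -c "from h import *;to(-367,87.6,200,203.8)"
```

```text
t 5.38 jig xyz mm [ 26.1 139.7 232.7] toolx hdg in jig -160.2 tilt [ 0.012 -0.02 ] F(jig) [ 1.1 -0.8  0.4] w 85.1 q [-25  35  73  -1  73 -40]
shift cm [38.76  8.5   2.89]
turn deg [-1.34  0.23 -3.98]
```

```bash
python3 -m crank '[-1.3,0.2,-4,0,0,0,8.5, 0,0,0,3.5,0.5,0,8.5, 0,0,0,3.5,0.5,0,8.5, 0,0,0,3.5,0.5,0,8.5, 0,0,0,3.5,0.5,0,8.5, 0,0,0,3.5,0.5,0,8.5, 0,0,0,3.5,0.5,0,8.5, 0,0,0,3.5,0.5,0,8.5]' >/dev/null
python3 -m crank '[0,0,0,3.5,0.5,0,8.5, 0,0,0,3.5,0.5,0,8.5, 0,0,0,3.5,0.5,0,8.5, 0,0,0,0,0,0,8.5]' >/dev/null
python3 -c "from h import *;to(-367,87.6,150,203.8)"
```

```text
t 6.38 jig xyz mm [-319.3   35.   216. ] toolx hdg in jig -156.4 tilt [ 0.005 -0.014] F(jig) [0.1 0.4 0.6] w 85.0 q [  6  30  86   0  65 -13]
shift cm [2.26 6.83 6.5 ]
turn deg [-0.87 -0.05 -0.19]
```

```bash
python3 -m crank '[-0.9,0,0,0.8,2.3,1.5,8.5, 0,0,0,0.8,2.3,2,8.5, 0,0,0,0.7,2.2,2,8.5, 0,0,0,0,0,0.8,8.5, 0,0,0,0,0,0,8.5]' >/dev/null
python3 - <<'E'
from h import *
to(-367,87.6,11,203.8)
c=capture("wrist");print(c["fx"],c["R"].tolist(),c["t"])
pickle.dump(c,open("w1.pkl","wb"));cv2.imwrite("pics/w1.png",c["image"])
E
```

```text
t 6.80 jig xyz mm [-370.7   86.9  146.7] toolx hdg in jig -156.0 tilt [ 0.002 -0.001] F(jig) [-0.1 -0.5 -0.1] w 85.3 q [  9  39  79   0  62 -10]
shift cm [-0.34 -0.06 13.57]
turn deg [-0.12  0.1   0.19]
297.74548869415554 [[0.9432812371067314, 0.33198987489275017, -0.0017974123324274076], [0.31713850745335737, -0.8994562813616744, 0.30066853012792644], [0.09820221388875848, -0.2841850117225169, -0.953727007219373]] [-0.66741618 -0.02056795  0.29766123]
```

View pics/w1.png

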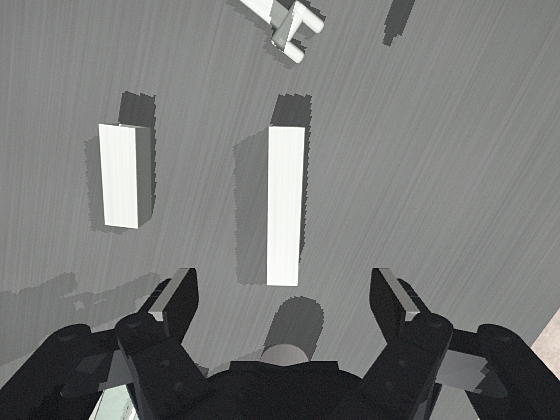

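The wrist view shows the tube's top face with corners at about (267,126), (306,126), (300,285), (266,285). It lies between the jaws, tilted by roughly a degree. I'll refine from these.

```bash
python3 - <<'E'
from h import *
c=pickle.load(open("w1.pkl","rb")); m=(cv2.cvtColor(c["image"],cv2.COLOR_BGR2GRAY)>215).astype(np.uint8)
m[:, :200]=0;m[:110]=0;m[300:]=0;m[:,350:]=0
k=max(cv2.findContours(m,0,2)[0],key=cv2.contourArea); q=cv2.approxPolyDP(k,4,True)[:,0]
W=np.array([onz(c,*u,.03)[:2] for u in k[:,0]],dtype=np.float32); r=cv2.minAreaRect(W*1000); print(q.tolist(),r)
W2=np.array([onz(c,*u,.03)[:2] for u in q]);print(W2)
p=np.load("jig.npy");cc,s=np.cos(p[2]),np.sin(p[2]);v=np.array(r[0])/1e3-p[:2];print("jig",cc*v[0]+s*v[1],-s*v[0]+cc*v[1])
E
```

```text
[[269, 127], [267, 284], [296, 285], [304, 128]] ((633.0093383789062, 212.39834594726562), (29.879297256469727, 149.73556518554688), 17.82848358154297)
[[0.5966186  0.27862179]
 [0.64193102 0.13735525]
 [0.66922625 0.14581192]
 [0.6244465  0.28756735]]
jig -0.3672930448234456 0.08676765106804932
```

```bash
python3 -m crank '[0,0,1.6,-0.35,-0.05,0,8.5, 0,0,0,0,0,3.5,8.5, 0,0,0,0,0,3.5,8.5, 0,0,0,0,0,3,8.5, 0,0,0,0,0,2,8.5, 0,0,0,0,0,0,8.5]' 60 >/dev/null
python3 -c "from h import *;to(-367.3,86.8,11,202.4)"
```

```text
t 7.35 jig xyz mm [-361.3   93.2   32. ] toolx hdg in jig -158.4 tilt [0.001 0.013] F(jig) [-0.5  0.4 -0.2] w 85.1 q [ 8 48 83  0 49 -8]
shift cm [ 0.81 -0.4   2.09]
turn deg [ 0.68  0.34 -0.77]
```

```bash
python3 -m crank '[0.7,0.3,-0.8,0.8,-0.4,1,8.5, 0,0,0,0,0,0.8,8.5, 0,0,0,0,0,0,8.5]' >/dev/null
python3 -c "from h import *;to(-367.3,86.8,11,202.4)"
```

```text
t 7.60 jig xyz mm [-365.9   87.8   16.4] toolx hdg in jig -157.7 tilt [0.    0.003] F(jig) [-0.4 -0.5  0.4] w 84.9 q [ 9 49 83  0 48 -9]
shift cm [ 0.17 -0.04  0.54]
turn deg [ 0.13  0.07 -0.12]
```

```bash
python3 -m crank '[0,0,0,0.1,0,0.5,8.5, 0,0,0,0,0,0,8.5, 0,0,0,0,0,0,1, 0,0,0,0,0,0,1, 0,0,0,0,0,0,1, 0,0,0,0,0,0,1, 0,0,0,0,0,0,1, 0,0,0,0,0,0,1]' 60 >/dev/null
python3 -c "from h import *;to(-367.3,86.8,11,202.4)"
python3 -m crank '[0,0,0,0,0,0,1, 0,0,0,0,0,0,1, 0,0,0,0,0,-0.5,1, 0,0,0,0,0,-1.5,1, 0,0,0,0,0,-3,1, 0,0,0,0,0,-3.5,1, 0,0,0,0,0,-3.5,1, 0,0,0,0,0,-3,1]' >/dev/null
python3 - <<'E'
from h import *
to(-60,0,130,180); c=capture("side");d=capture("wrist");cv2.imwrite("pics/f.png",np.hstack([cv2.resize(c["image"][100:340,200:360],(400,600)),cv2.resize(d["image"],(400,300)).repeat(1,0) if 0 else cv2.copyMakeBorder(cv2.resize(d["image"],(400,300)),0,300,0,0,0)]))
E
```

```text
t 8.27 jig xyz mm [-368.2   91.1   17.4] toolx hdg in jig -157.7 tilt [-0.002  0.013] F(jig) [ 0.2 -0.1 -2.4] w 28.4 q [ 9 49 83  0 47 -9]
shift cm [ 0.08 -0.44  0.64]
turn deg [ 0.71  0.17 -0.09]
t 8.93 jig xyz mm [-365.8   81.7  164.3] toolx hdg in jig -157.7 tilt [ 0.004 -0.013] F(jig) [-0.2  1.1 -2.3] w 28.4 q [ 9 38 79  0 64 -9]
shift cm [-25.2  -19.11   3.66]
turn deg [-0.78  0.09 22.29]
```

View pics/f.png

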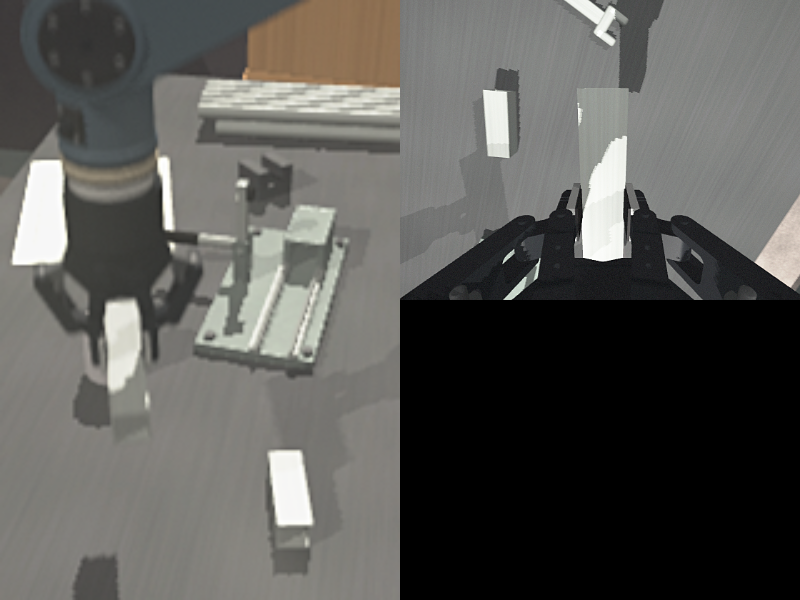

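The tube is held level in the jaws (wrist view, (577-628, 88) to (580-635, 260)). The offcut and can are undisturbed. I'll carry it to above the channel.

```bash
python3 -m crank '[-0.8,0,5.6,0,0,0,1, 0,0,5.6,0,0,0,1, 0,0,5.6,0,0,0,1, 0,0,5.5,0,0,0,1]' >/dev/null
python3 -c "from h import *;to(-60,0,150,180)"
```

```text
t 9.37 jig xyz mm [-366.7   84.5  172.2] toolx hdg in jig 179.1 tilt [-0.004  0.016] F(jig) [ 0.9  0.5 -2.1] w 28.1 q [ 9 37 80  0 63 14]
shift cm [-30.81  -7.99   1.96]
turn deg [ 0.89 -0.25 -0.92]
```

```bash
python3 -m crank '[0.9,0,-0.9,-3,-0.8,0,1, 0,0,0,-3.4,-0.85,0,1, 0,0,0,-3.4,-0.85,0,1, 0,0,0,-3.4,-0.85,0,1, 0,0,0,-3.4,-0.85,0,1, 0,0,0,-3.4,-0.85,0,1, 0,0,0,-3.4,-0.85,0,1, 0,0,0,-3.4,-0.85,0,1]' >/dev/null
python3 -c "from h import *;to(-60,0,120,180)"
```

```text
t 10.03 jig xyz mm [-97.4   9.  166.8] toolx hdg in jig -179.4 tilt [-0.008 -0.007] F(jig) [ 0.8  1.1 -2. ] w 28.5 q [-18  29  98   0  54 -14]
shift cm [-3.77 -0.91  4.65]
turn deg [-0.41 -0.48  0.58]
```

```bash
python3 -m crank '[-0.4,-0.4,0.5,-1.8,-0.4,1,1, 0,0,0,-1.8,-0.4,1.5,1, 0,0,0,0,0,1.5,1, 0,0,0,0,0,0,1]' >/dev/null
python3 - <<'E'
from h import *
to(-60,0,80,180)
for n in("wrist","scene","side"):
    c=capture(n);pickle.dump(c,open(n+"2.pkl","wb"));
    if n=="wrist":
        w=c["image"]
        p=np.load("jig.npy")
        for P in[(x,y,z/1e3) for x in(-.13,.05) for y,z in((-.028,22),(-.017,22),(.017,22),(.028,22))]: print(P,np.round(proj(c,J(p,P))))
cv2.imwrite("pics/g.png",w)
E
```

```text
t 10.37 jig xyz mm [-52.2  -3.  125.8] toolx hdg in jig 179.5 tilt [ 0.001 -0.002] F(jig) [-1.2 -0.  -2.5] w 28.5 q [-22  32 102   0  47 -17]
shift cm [0.78 0.31 4.58]
turn deg [-0.12  0.05 -0.49]
(-0.13, -0.028, 0.022) [253. 119.]
(-0.13, -0.017, 0.022) [267. 119.]
(-0.13, 0.017, 0.022) [310. 118.]
(-0.13, 0.028, 0.022) [324. 118.]
(0.05, -0.028, 0.022) [260. 314.]
(0.05, -0.017, 0.022) [272. 314.]
(0.05, 0.017, 0.022) [307. 314.]
(0.05, 0.028, 0.022) [318. 314.]
```

View pics/g.png

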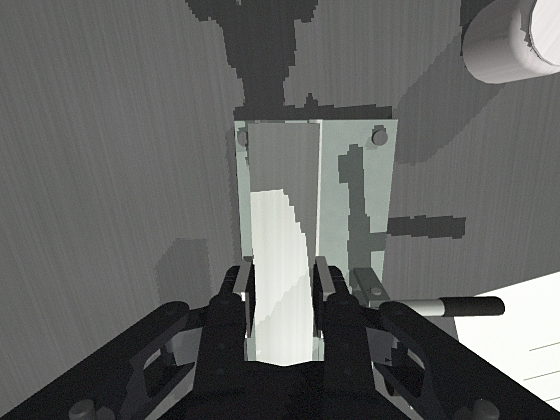

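The wrist view shows the tube over the channel: tube end columns 249-317 at row 122, plate corners (235,120) and (397,121), and the can well away. I'll check these against the jig estimate.

```bash
python3 - <<'E'
from h import *
c=pickle.load(open("wrist2.pkl","rb"));p=np.load("jig.npy")
for P in((-.13,-.045,.012),(-.13,.09,.012),(.0,.09,.012)):print(P,np.round(proj(c,J(p,P)),1))
print("handle tip",proj(c,J(p,(.02,.175,.056))))
Rj=np.array([[np.cos(p[2]),-np.sin(p[2]),0],[np.sin(p[2]),np.cos(p[2]),0],[0,0,1]])
for z in(.12,.13,.14,.15):  # tube top height: width must be 30 mm
    a,b=[Rj.T@(onz(c,u,122,z)-[p[0],p[1],0])*1e3 for u in(249,317)]; print(z,a.round(1),b.round(1),(b-a)[1])
g=cv2.cvtColor(c["image"],cv2.COLOR_BGR2GRAY); print(g[127,225:420:1].tolist())
E
```

```text
(-0.13, -0.045, 0.012) [233.4 119. ]
(-0.13, 0.09, 0.012) [398.5 117.4]
(0.0, 0.09, 0.012) [383.9 261.6]
handle tip [501.7467523  306.85825134]
0.12 [-127.8  -20.1  120. ] [-127.5   12.2  120. ] 32.289146272476565
0.13 [-127.8  -19.   130. ] [-127.5   11.1  130. ] 30.10801922725708
0.14 [-127.8  -17.8  140. ] [-127.6   10.1  140. ] 27.926892182037705
0.15 [-127.9  -16.7  150. ] [-127.6    9.   150. ] 25.74576513681822
[100, 104, 105, 109, 110, 110, 92, 91, 89, 93, 171, 166, 167, 146, 147, 137, 133, 109, 113, 88, 88, 89, 85, 124, 125, 126, 126, 120, 119, 123, 123, 123, 126, 126, 127, 125, 124, 124, 120, 122, 128, 120, 122, 121, 126, 122, 123, 128, 123, 120, 122, 124, 121, 125, 120, 126, 119, 124, 125, 119, 122, 125, 126, 121, 126, 124, 121, 121, 126, 122, 129, 125, 126, 122, 123, 122, 121, 125, 127, 124, 125, 125, 121, 121, 122, 124, 119, 125, 117, 121, 123, 123, 122, 116, 97, 215, 218, 175, 153, 153, 159, 156, 159, 156, 160, 158, 158, 157, 161, 160, 159, 158, 161, 162, 158, 162, 162, 155, 159, 162, 157, 157, 159, 156, 161, 160, 156, 159, 160, 159, 160, 158, 153, 155, 159, 158, 161, 160, 158, 162, 154, 155, 155, 153, 157, 155, 158, 160, 168, 95, 85, 88, 93, 88, 92, 89, 88, 88, 80, 165, 163, 159, 162, 161, 157, 160, 155, 158, 159, 155, 158, 163, 100, 90, 90, 93, 99, 95, 96, 95, 92, 93, 93, 91, 93, 98, 94, 93, 92, 95, 95, 92, 95, 98, 96]
```

```bash
python3 -m crank '[0,0,-0.5,0.5,0.3,1.5,1, 0,0,0,0,0,2,1, 0,0,0,0,0,2,1, 0,0,0,0,0,1.5,1, 0,0,0,0,0,0,1]' >/dev/null
python3 -c "from h import *;to(-58,0.3,28,180)"
```

```text
t 10.93 jig xyz mm [-60.7  10.1  62.6] toolx hdg in jig -179.4 tilt [0.006 0.019] F(jig) [-0.2 -0.1 -2.4] w 28.3 q [-21  38 103   0  38 -17]
shift cm [-0.24 -1.05  3.44]
turn deg [1.08 0.37 0.58]
```

```bash
python3 -m crank '[1.1,0.3,0.6,0,-0.9,0.7,1, 0,0,0,0,0,0,1]' >/dev/null
python3 -c "from h import *;to(-58,0.3,28,180)"
```

```text
t 11.10 jig xyz mm [-61.9   1.8  56.3] toolx hdg in jig -179.9 tilt [ 0.001 -0.   ] F(jig) [-0.4 -1.3 -2.5] w 28.2 q [-21  39 103   0  38 -17]
shift cm [-0.39 -0.15  2.83]
turn deg [-0.01  0.07  0.09]
```

```bash
python3 -m crank '[0,0,0,-0.2,-0.15,0.8,1, 0,0,0,0,0,0.4,1]' >/dev/null
python3 -c "from h import *;to(-58,0.3,28,180)"
```

```text
t 11.27 jig xyz mm [-59.9   2.   46. ] toolx hdg in jig -179.8 tilt [0.003 0.005] F(jig) [ 0.9 -0.2 -3.5] w 28.1 q [-21  40 104   0  36 -17]
shift cm [-0.18 -0.17  1.8 ]
turn deg [0.26 0.15 0.16]
```

```bash
python3 -m crank '[0.3,0.1,0.1,0,-0.2,0.5,1, 0,0,0,0,0,0.2,1]' >/dev/null
python3 -c "from h import *;to(-58,0.3,28,180)"
python3 -m crank '[0,0,0,0,0,0.3,1, 0,0,0,0,0,0.2,1]' >/dev/null
python3 -c "from h import *;to(-58,0.3,28,180)"
```

```text
t 11.43 jig xyz mm [-59.6   0.4  39.1] toolx hdg in jig -180.0 tilt [0.001 0.001] F(jig) [-0.5  0.3 -1.8] w 28.3 q [-22  41 104   0  36 -17]
shift cm [-0.16 -0.01  1.11]
turn deg [0.04 0.07 0.04]
t 11.60 jig xyz mm [-59.3   0.8  33.8] toolx hdg in jig -180.0 tilt [0.002 0.002] F(jig) [-0.4 -0.2 -2.1] w 28.6 q [-22  41 104   0  35 -17]
shift cm [-0.13 -0.05  0.58]
turn deg [0.09 0.09 0.02]
```

```bash
python3 -m crank '[0,0,0,0,0,0.3,1, 0,0,0,0,0,0.1,1]' >/dev/null
python3 -c "from h import *;to(-58,0.3,28,180)"
python3 -m crank '[0,0,0,0,0,0.2,1, 0,0,0,0,0,0.1,1]' >/dev/null
python3 -c "from h import *;to(-58,0.3,28,180)"
```

```text
t 11.77 jig xyz mm [-59.1   0.9  29.3] toolx hdg in jig -180.0 tilt [0.002 0.002] F(jig) [-0.3 -0.9 -2. ] w 28.1 q [-22  42 104   0  34 -17]
shift cm [-0.11 -0.06  0.13]
turn deg [0.1  0.09 0.01]
t 11.93 jig xyz mm [-59.1   1.   28.9] toolx hdg in jig -180.0 tilt [0.002 0.002] F(jig) [-0.8 -1.2  3.4] w 28.5 q [-22  42 104   0  34 -17]
shift cm [-0.11 -0.07  0.09]
turn deg [0.13 0.1  0.01]
```

The floor was felt at z = 28.9, where I predicted 29. Releasing.

```bash
python3 -m crank '[0,0,0,0,0,0.1,1, 0,0,0,0,0,0,6, 0,0,0,0,0,0,6, 0,0,0,0,0,0,6, 0,0,0,0,0,-0.5,6, 0,0,0,0,0,-2,6, 0,0,0,0,0,-3,6, 0,0,0,0,0,-3.5,6]' >/dev/null
python3 -m crank '[0,0,0,1,0,-3.5,6, 0,0,0,3,0,-1,6, 0,0,0,3,0,0,6, 0,0,0,0,0,0,6]' >/dev/null
python3 - <<'E'
from h import *
to(-185,0,30,180)
w=capture("wrist");pickle.dump(w,open("wrist3.pkl","wb"));s=capture("scene")["image"]
cv2.imwrite("pics/i.png",np.hstack([cv2.resize(w["image"],(400,300)),cv2.resize(s[180:270,150:270],(400,300),interpolation=cv2.INTER_CUBIC)]))
E
```

```text
t 12.93 jig xyz mm [-129.3    3.5  172.1] toolx hdg in jig 179.7 tilt [0.001 0.008] F(jig) [-0.7 -1.  -0.1] w 60.0 q [-14  28  99   0  53  -9]
shift cm [ 5.58 -0.49 14.2 ]
turn deg [ 0.45  0.08 -0.33]
```

View pics/i.png

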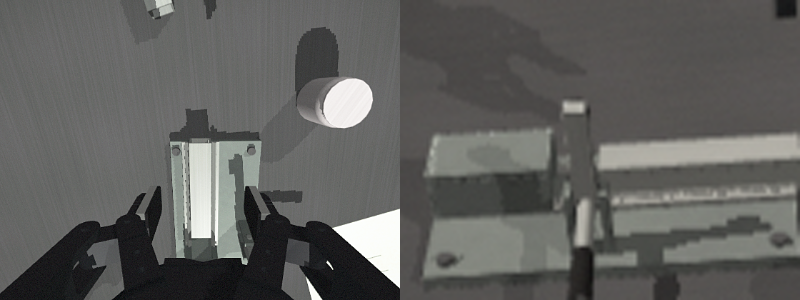

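The tube lies between the rails (wrist half: columns 188-212, rows 142-240) and the clamp is still up. I'll check this numerically and plan the push from the rear end.

```bash
python3 - <<'E'
from h import *
c=pickle.load(open("wrist3.pkl","rb"));p=np.load("jig.npy")
g=cv2.cvtColor(c["image"],cv2.COLOR_BGR2GRAY);m=(g>195).astype(np.uint8);m[:185]=0;m[335:]=0;m[:,:235]=0;m[:,320:]=0
k=max(cv2.findContours(m,0,2)[0],key=cv2.contourArea);q=cv2.approxPolyDP(k,3,True)[:,0]
Rj=np.array([[np.cos(p[2]),-np.sin(p[2]),0],[np.sin(p[2]),np.cos(p[2]),0],[0,0,1]])
for u in q:print(u,(Rj.T@(onz(c,*u,.042)-[p[0],p[1],0])*1e3).round(1))
E
python3 -m crank '[0.4,0,-0.3,2.5,-0.3,0,0, 0,0,0,2.7,0,0,0, 0,0,0,0.4,0,2,0, 0,0,0,0,0,3,0, 0,0,0,0,0,3,0, 0,0,0,0,0,2.5,0, 0,0,0,0,0,0,0, 0,0,0,0,0,0,0]' >/dev/null
python3 -c "from h import *;to(-165,0,28,180)"
```

```text
[265 201] [-133.1  -14.3   42. ]
[268 332] [ 15.1 -14.7  42. ]
[294 332] [15.5 13.7 42. ]
[295 201] [-132.8   14.    42. ]
t 13.70 jig xyz mm [-175.8    3.6   60.6] toolx hdg in jig 179.6 tilt [0.007 0.   ] F(jig) [-0.9  0.   0.3] w 0.2 q [ -9  39 102  -1  39  -3]
shift cm [-1.06 -0.35  3.26]
turn deg [ 0.02  0.39 -0.39]
```

The tube is at x = -59, y = 0 and straight. Next I lower the shut fingers behind its rear end.

```bash
python3 -m crank '[0,0.4,-0.4,0,-0.3,1.6,0, 0,0,0,0,0,1.5,0, 0,0,0,0,0,0,0]' >/dev/null
python3 -c "from h import *;to(-145,0,26,180)"
```

```text
t 13.95 jig xyz mm [-173.2    2.8   31.1] toolx hdg in jig 179.9 tilt [0.    0.004] F(jig) [ 0.1 -1.3  0.1] w -0.1 q [ -9  42 103   0  35  -5]
shift cm [-2.82 -0.28  0.51]
turn deg [ 0.22  0.01 -0.11]
```

```bash
python3 -m crank '[0.2,0,0,-1,-0.25,0.4,0, 0,0,0,-0.8,0,0,0, 0,0,0,-0.8,0,0,0]' >/dev/null
python3 -c "from h import *;to(-70,0,26,180)"
python3 -m crank '[0,0,0,-0.8,0,0,0, 0,0,0,-0.8,0,0,0, 0,0,0,-0.8,0,0,0, 0,0,0,-0.8,0,0,0]' >/dev/null
python3 -c "from h import *;to(-70,0,26,180)"
```

```text
t 14.20 jig xyz mm [-145.3    2.    30. ] toolx hdg in jig 180.0 tilt [0.001 0.004] F(jig) [-7.8 -0.  -0.1] w 0.1 q [-12  42 104   0  34  -8]
shift cm [-7.53 -0.2   0.41]
turn deg [ 0.25  0.05 -0.03]
t 14.53 jig xyz mm [-108.7    3.3   32.9] toolx hdg in jig 179.8 tilt [0.001 0.009] F(jig) [-0.2  0.1 -0.2] w -0.2 q [-16  41 104   0  34 -12]
shift cm [-3.87 -0.33  0.69]
turn deg [ 0.5   0.06 -0.16]
```

```bash
python3 -m crank '[0.5,0,-0.1,-0.7,-0.3,0.5,0, 0,0,0,-0.7,0,0,0, 0,0,0,-0.7,0,0,0]' >/dev/null
python3 -c "from h import *;st()"
for i in 1 2 3; do python3 -m crank '[0,0,0,-0.4,0,0,0]' >/dev/null; python3 -c "from h import *;st()"; done
```

```text
t 14.78 jig xyz mm [-85.    0.5  28.2] toolx hdg in jig 179.9 tilt [0.001 0.001] F(jig) [-1.8  0.6  1. ] w 0.2 q [-19  42 104   0  34 -14]
t 14.87 jig xyz mm [-80.1   0.4  28.1] toolx hdg in jig 179.8 tilt [0.001 0.   ] F(jig) [-2.1  0.5  1.8] w 0.1 q [-19  42 104   0  34 -15]
t 14.95 jig xyz mm [-75.6   0.3  28.1] toolx hdg in jig 179.8 tilt [0. 0.] F(jig) [-2.6 -0.9  1. ] w -0.0 q [-20  42 104   0  34 -15]
t 15.03 jig xyz mm [-71.3   0.2  28.1] toolx hdg in jig 179.8 tilt [ 0. -0.] F(jig) [-1.8  0.7  1.5] w 0.1 q [-20  42 104   0  34 -16]
```

```bash
for i in 1 2 3 4 5 6; do python3 -m crank '[0,0,0,-0.3,0,0,0]' >/dev/null; python3 -c "from h import *;st()"|cut -c1-150; done
```

```text
t 15.12 jig xyz mm [-68.    0.2  28.1] toolx hdg in jig 179.8 tilt [ 0. -0.] F(jig) [-1.8  0.8  1.2] w 0.3 q [-21  42 104   0  34 -16]
t 15.20 jig xyz mm [-64.8   0.2  28.1] toolx hdg in jig 179.8 tilt [ 0. -0.] F(jig) [-1.6  0.1  0.5] w 0.0 q [-21  42 104   0  34 -16]
t 15.28 jig xyz mm [-61.6   0.2  28.1] toolx hdg in jig 179.8 tilt [ 0. -0.] F(jig) [-1.8  0.2  0.8] w -0.0 q [-21  42 104   0  34 -17]
t 15.37 jig xyz mm [-58.5   0.2  28.1] toolx hdg in jig 179.9 tilt [ 0. -0.] F(jig) [-2.1 -0.1  1.1] w 0.3 q [-22  42 104   0  34 -17]
t 15.45 jig xyz mm [-55.4   0.2  28.1] toolx hdg in jig 179.9 tilt [ 0. -0.] F(jig) [-1.8  0.4  1.7] w 0.3 q [-22  42 104   0  34 -17]
t 15.53 jig xyz mm [-52.2   0.2  28.1] toolx hdg in jig 179.9 tilt [-0. -0.] F(jig) [-1.4  0.4  0.6] w -0.0 q [-22  42 104   0  34 -18]
```

```bash
for i in 1 2 3 4 5; do python3 -m crank '[0,0,0,-0.2,0,0,0]' >/dev/null; python3 -c "from h import *;st()"|cut -c1-150; done
```

```text
t 15.62 jig xyz mm [-51.5  -0.   28.1] toolx hdg in jig 179.7 tilt [-0.003 -0.   ] F(jig) [-16.5   3.7   3. ] w -0.2 q [-23  42 104   0  34 -18]
t 15.70 jig xyz mm [-51.5  -0.   28.1] toolx hdg in jig 179.6 tilt [-0.007 -0.   ] F(jig) [-15.5   4.2   2.9] w -0.4 q [-23  42 104   1  34 -18]
t 15.78 jig xyz mm [-51.7  -0.   28.2] toolx hdg in jig 179.5 tilt [-0.01 -0.  ] F(jig) [-11.    2.4   1.5] w -0.1 q [-23  42 104   1  35 -18]
t 15.87 jig xyz mm [-51.8   0.1  28.3] toolx hdg in jig 179.4 tilt [-0.013  0.   ] F(jig) [-10.2   2.8   2.3] w 0.2 q [-23  42 104   1  35 -19]
t 15.95 jig xyz mm [-51.8   0.1  28.3] toolx hdg in jig 179.3 tilt [-0.016  0.   ] F(jig) [-10.1   3.5   2.5] w -0.2 q [-23  42 104   2  35 -19]
```

A sharp rise from about 2 N to 16 N at TCP x = -51.5 puts the tube's rear at about -41, which is a stop depth within range. The tube is home. I'll back off, lift, turn and go to the back of the upright arm.

```bash
python3 -m crank '[0,0,0,1,0,0,0, 0,0,0,2,0,0,0, 0,0,0,2,0,-1,0, 0,0,0,0,0,-4,0, 0,0,0,0,0,-4,0, 0,0,0,0,0,-4,0, 0,0,0,0,0,-4,0, 0,0,6.5,0,0,-2,0]' >/dev/null
python3 -m crank '[0,0,6.5,0,0,0,0, 0,0,6.5,0,0,0,0, 0,0,6.5,0,0,0,0, 0,0,6.5,0,0,0,0, 0,0,6.5,0,0,0,0, 0,0,6.5,0,0,0,0, 0,0,6.5,0,0,0,0, 0,0,6.5,0,0,0,0]' >/dev/null
python3 -c "from h import *;to(20,108,220,90)"
```

```text
t 17.28 jig xyz mm [-99.   -0.5 227.9] toolx hdg in jig 118.4 tilt [-0.001 -0.001] F(jig) [-0.2 -0.2  0.7] w -0.1 q [-17  23  96   0  61  49]
shift cm [ 3.89 15.63  0.76]
turn deg [-0.07  0.06 28.38]
```

```bash
python3 -m crank '[0,0,6.5,0,0,0,0, 0,0,6.5,0,0,0,0, 0,0,6.5,0,0,0,0, 0,0,6.5,0,0,0,0, 0,0,0,2.5,2.8,0,0, 0,0,0,2.5,2.8,0,0, 0,0,0,2.5,2.8,0,0, 0,0,0,1,1,0,0]' >/dev/null
python3 -c "from h import *;to(20,105,180,90)"
```

```text
t 17.95 jig xyz mm [ -6.1  81.2 225.3] toolx hdg in jig 91.2 tilt [ 0.005 -0.012] F(jig) [-0.   0.8 -0.7] w 0.2 q [-24  30  83  -1  67  70]
shift cm [2.39 2.63 4.51]
turn deg [0.26 0.71 1.17]
```

```bash
python3 -m crank '[0.2,0.7,1.1,2.2,2.3,0,0, 0,0,0,0.3,0,0,0, 0,0,0,0,0,0,0]' >/dev/null
python3 -c "from h import *;to(20,105,130,90)"
```

```text
t 18.20 jig xyz mm [ 21.8 109.3 223.4] toolx hdg in jig 89.8 tilt [0.005 0.   ] F(jig) [ 0.   0.  -0.6] w 0.2 q [-26  33  79   0  68  69]
shift cm [-0.43 -0.23  9.34]
turn deg [ 0.26 -0.   -0.17]
```

```bash
python3 -m crank '[0.2,0,0,0,-0.2,2.5,0, 0,0,0,0,0,2.5,0, 0,0,0,0,0,2.3,0, 0,0,0,0,0,1.3,0, 0,0,0,0,0,0,0]' >/dev/null
python3 -c "from h import *;to(20,82,130,90)"
```

```text
t 18.62 jig xyz mm [ 19.8 108.1 135.6] toolx hdg in jig 89.9 tilt [0.005 0.001] F(jig) [-0.   0.6 -0. ] w -0.4 q [-25  38  83   0  58  69]
shift cm [-2.61  0.02  0.56]
turn deg [ 0.31 -0.06 -0.07]
```

Clear of the arm, behind it. Now I push toward -y.

```bash
python3 -m crank '[0.3,0,0,-0.8,0,0.3,0, 0,0,0,-0.8,0,0.2,0, 0,0,0,-0.7,0,0,0, 0,0,0,-0.7,0,0,0, 0,0,0,-0.7,0,0.1,0]' >/dev/null
python3 -c "from h import *;to(20,38.5,119,90)"
```

```text
t 19.03 jig xyz mm [ 18.7  72.4 131.7] toolx hdg in jig 90.1 tilt [0.004 0.011] F(jig) [-0.5  2.8 -1. ] w 0.1 q [-27  36  89   0  54  68]
shift cm [-3.4   0.12  1.23]
turn deg [ 0.21 -0.6   0.08]
```

```bash
python3 -m crank '[0.2,-0.6,0,-0.65,0.1,0.2,0, 0,0,0,-0.65,0,0.25,0, 0,0,0,-0.6,0,0.3,0, 0,0,0,-0.6,0,0.4,0]' >/dev/null
python3 -c "from h import *;to(20,21,104.5,90)"
```

```text
t 19.37 jig xyz mm [ 19.7  48.  123.8] toolx hdg in jig 90.1 tilt [0.002 0.008] F(jig) [-0.1  1.2  3.8] w 0.0 q [-28  35  93   0  51  67]
shift cm [-2.71  0.02  1.91]
turn deg [ 0.1  -0.48  0.06]
```

```bash
python3 -m crank '[0,-0.5,0,-0.6,0,0.35,0, 0,0,0,-0.6,0,0.4,0, 0,0,0,-0.5,0,0.5,0, 0,0,0,-0.4,0,0.5,0]' >/dev/null
python3 -c "from h import *;to(20,7,85,90)"
python3 -m crank '[0,0,0,-0.4,0,0.5,0, 0,0,0,-0.4,0,0.5,0, 0,0,0,-0.3,0,0.5,0]' >/dev/null
python3 -c "from h import *;to(20,7,85,90)"
```

```text
t 19.70 jig xyz mm [ 19.9  23.5 105.5] toolx hdg in jig 90.1 tilt [ 0.002 -0.003] F(jig) [0.3 0.4 2.1] w 0.4 q [-29  36  97   0  47  66]
shift cm [-1.65  0.    2.05]
turn deg [0.12 0.16 0.08]
t 19.95 jig xyz mm [20.3 11.1 88.3] toolx hdg in jig 90.1 tilt [ 0.002 -0.003] F(jig) [-1.4  1.9  2.2] w -0.2 q [-29  37  99   0  44  66]
shift cm [-0.4  -0.03  0.33]
turn deg [0.13 0.15 0.05]
```

```bash
python3 -m crank '[0,0,0,-0.3,0,0.5,0, 0,0,0,-0.3,0,0.5,0, 0,0,0,-0.2,0,0.5,0]' >/dev/null
python3 -c "from h import *;to(20,-1,62,90)"
for i in 1 2 3 4; do python3 -m crank '[0,0,0,-0.1,0,0.3,0]' >/dev/null; python3 -c "from h import *;st()"; done
```

```text
t 20.20 jig xyz mm [20.6  2.  71.2] toolx hdg in jig 90.1 tilt [ 0.003 -0.003] F(jig) [-1.   1.7  1.1] w 0.0 q [-30  38 101   0  41  65]
shift cm [-0.29 -0.06  0.92]
turn deg [0.14 0.19 0.07]
t 20.28 jig xyz mm [20.5  0.1 67.3] toolx hdg in jig 90.1 tilt [ 0.002 -0.005] F(jig) [-0.5  0.4  0.9] w -0.1 q [-30  38 101   0  41  65]
t 20.37 jig xyz mm [20.5 -1.4 63.7] toolx hdg in jig 90.1 tilt [ 0.002 -0.006] F(jig) [-0.1  1.5  2. ] w 0.0 q [-30  39 101   0  40  65]
t 20.45 jig xyz mm [20.6 -2.  61.8] toolx hdg in jig 90.1 tilt [ 0.002 -0.005] F(jig) [-5.3 -2.6 42.9] w 0.0 q [-30  39 102   0  40  65]
t 20.53 jig xyz mm [20.6 -2.  61.8] toolx hdg in jig 90.0 tilt [ 0.002 -0.002] F(jig) [-5.7 -3.9 40.7] w -0.2 q [-30  39 102   0  40  65]
```

Firm seat felt at z = 61.8 mm (arm top expected at 62). Lifting straight off, then I'll verify.

```bash
python3 -m crank '[0,0,0,0,0,-0.5,0, 0,0,0,0,0,-2,0, 0,0,0,0,0,-4,0, 0,0,0,0,0,-4,0, 0,0,0,0,0,-4,0, 0,0,0,-3,0,-2,0, 0,0,0,-4,0,0,0, 0,0,0,-4,0,0,0]' >/dev/null
python3 -m crank '[0,0,0,-3,-3,0,0, 0,0,0,0,-4,0,0, 0,0,0,0,-4,0,0, 0,0,0,0,0,0,0]' >/dev/null
python3 - <<'E'
from h import *
st()
s=capture("scene");d=capture("side");p=np.load("jig.npy")
h=np.array([.02,.07,.056])
for th in(0,.1):
    print(th,"scene handle tip",(proj(s,J(p,h+.105*np.array([0,np.sin(th),np.cos(th)])))-(150,180)+.5)*4,"side arm end",(proj(d,J(p,h+.084*np.array([0,-np.cos(th),np.sin(th)])))-(265,155)+.5)*4+[520,0])
print("tube rear top scene",(proj(s,J(p,(-.041,0,.042)))-(150,180)+.5)*4)
a=cv2.resize(s["image"][180:280,150:280],(520,400),interpolation=cv2.INTER_CUBIC);b=cv2.resize(d["image"][155:255,265:335],(280,400),interpolation=cv2.INTER_CUBIC)
cv2.imwrite("pics/z.png",np.hstack([a,b]))
for n,c in(("scene",s),("side",d)):
    o=pickle.load(open(n+"0.pkl","rb"))["image"]; m=(cv2.absdiff(o,c["image"]).max(2)>50).astype(np.uint8)
    print(n,[cv2.boundingRect(k) for k in cv2.findContours(m,0,2)[0] if cv2.contourArea(k)>40])
E
```

```text
t 21.53 jig xyz mm [ -91.9 -156.3  232.9] toolx hdg in jig 89.8 tilt [ 0.    -0.023] F(jig) [ 0.4  0.7 -0.8] w 0.3 q [-24  11 115  -1  55  71]
0 scene handle tip [205.70920259  93.60385191] side arm end [758.75340609 186.82040048]
0.1 scene handle tip [204.80252835 104.92555988] side arm end [758.86559122 177.16696549]
tube rear top scene [330.24497139 182.72297918]
scene [(236, 252, 31, 4), (237, 245, 32, 6), (340, 232, 57, 25), (198, 205, 11, 17), (445, 124, 42, 46), (271, 101, 17, 11), (229, 81, 17, 19), (230, 59, 26, 6), (25, 55, 27, 42), (3, 54, 21, 6), (224, 50, 34, 9), (0, 48, 22, 6), (271, 45, 29, 27), (210, 43, 15, 20), (241, 0, 10, 10)]
side [(242, 269, 18, 49), (279, 220, 17, 19), (312, 208, 13, 14), (524, 207, 36, 16), (298, 194, 28, 13), (485, 192, 29, 11), (520, 146, 29, 19), (463, 143, 41, 30), (427, 141, 62, 64), (526, 136, 34, 17), (369, 97, 35, 61), (382, 89, 25, 7), (472, 73, 11, 8), (366, 45, 24, 46), (473, 14, 11, 7)]
```

View pics/z.png

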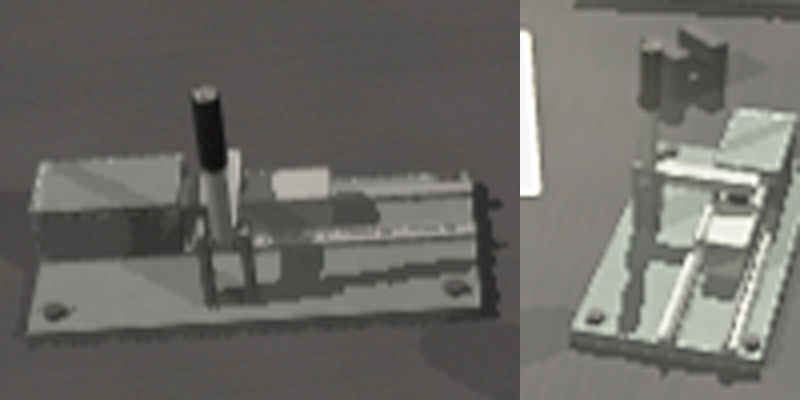

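The final view shows the handle tip at (205,92), where 93.6 is predicted for angle 0. The arm lies level on the tube, and the tube's rear end is at (330,185), as predicted for a home tube. The difference images show no change at the offcut, wrench, can or V-block. Handing in.

```bash
python3 -c "
from rig import manip
print(manip.hand_in(), manip.read_state()['clock'])"
```

```text
the job is handed in; nothing more can be done
the job is handed in; nothing more can be done
```

The long tube is in the jig against the hidden stop, with the clamp down on it. I handed the job in at about 21.6 s; no verdict is reported back.

**What I did**
- **Opened the clamp:** I pushed the handle over to its limit, felt as an 11 N stop, and a picture showed the arm upright.
- **Placed the tube:** I gripped the long tube and laid it in the channel. After I let go it measured x = -59 mm and y = 0 mm, straight along the channel.
- **Pushed it home:** I pushed with shut fingers. The force went from about 2 N to 16 N abruptly, with the tube's rear end near x = -41 mm, which puts the stop about 59 mm past the mouth.
- **Closed the clamp:** I swung the arm down until it seated firmly. The fingertips stopped at z = 61.8 mm, against 62 mm expected for a closed arm.

**Last checks**
- The handle tip and the tube's rear end lie where the closed clamp and the home tube predict, within about 1 px.
- Comparing with the first pictures showed no change at the offcut, wrench, can or V-block.
- The gripper was clear of everything and the force reading was near zero.

**What disagreed:** while closing on the tube the hand drifted about 6 mm high, so the grip was shallower than planned, but it held. Seating the clamp gave a brief fingertip force of about 43 N.

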